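Wedge the calibration-target carrier in its tapered dovetail way

TASK

Fit the calibration-target carrier into the tapered dovetail way: set its foot in front of the jaws, narrow end first, and slide it in along the floor of the way until it wedges tight, with a final push of about 14 N and no hard ramming. Then let go: it must stay wedged on its own, and the other things on the desk stay where they are.

Things in the scene. Friction and masses are not known exactly. Their poses are not given: they have to be found in the camera images.
- carrier: loose steel and alloy slide, about 0.4 to 0.65 kg; origin mid-foot on its underside, z up, +x to the narrow end that enters first. Foot: 60 mm long (x -30 to 30), bottom width 54 mm at the rear tapering to 42 mm in front, flanks undercut 25 deg. Deck 94x54 mm (x -34 to 60) at z 15 to 21 mm, a pale 8 mm thick target plate on its front (x 26 to 59)
- rib_top (a point): centre of the top of the carrier's upright grip rib, 55 mm above its underside, straight above its origin; the rib is 36 mm long (along x), 14 mm thick (along y: pinch it here) and stands 34 mm proud of the deck
- way: fixed dark plate 180x116 mm, 8 mm thick, origin under its centre, +x the sliding direction; on its far half two undercut jaws, 12 mm high (a keeper bar 14 mm), narrow toward +x by 1:10 each, like the foot. The +y jaw is a spring-backed gib, set up to 30 mm further in or out along x from day to day. The near part (x -90 to -35 mm) is always bare: set the foot down there
- seat (a point): point on the way's floor (8 mm above the desk), axes as the way: about where the carrier's origin ends. By the gib's setting the foot meets both jaws 15 mm before to 15 mm after this point, and 14 N drives it 1 to 4 mm further. Sliding free takes 1 to 5 N if the foot bears lightly on the floor. Foot lifted 1 mm: it binds some 5 mm early and is loose when let go
- mouth (a point): middle of the open end of the way on its floor, level with the near end of the fixed jaw, 35 mm before seat (the gib's near end lies up to 30 mm before or past it). The opening is 55 mm wide at the floor, 44 mm at the top of the jaws, so the foot enters only from the end: its origin some 100 mm before seat when set down
- jaw: the fixed jaw of the way (its -y side), an aluminium bar 72 mm long and 12 mm high; origin at seat, axes as the way. Its tapered face bears on the foot with about 0.7 to 1.5 times the final push; it stays loaded when the foot is wedged. A push over 18 N can bruise it
- vial: small glass vial with a dark cap, 23 mm wide, 62 mm tall, upright, origin at its foot; a bystander
- torch_light: black pocket torch, 93 mm long, 26 mm thick, lying; a bystander
- weight: small knobbed metal weight, 32 mm wide, 38 mm tall, origin at its foot; a bystander
- allen_key: bent steel hex key, 72 mm long, 4 mm thick, lying flat; a bystander

How it is judged:
By the outcome, as a careful person would: the job done as asked, in the order asked, and still so for the second after the job is handed in, with the robot touching nothing.
It also fails if it takes over 69 s, if anything falls off the work surface, if the arm or the gripper's body presses on something with over 40 N, if the wrist force passes 120 N, or if a joint passes its speed limit or range.

ROBOT

A 6-joint arm with a two-finger parallel gripper is mounted at the origin on a cart in front of the work surface, level with it; the furniture and walls round the work are solid. World frame = base frame: x ahead of the robot, y to its left, z up, the work surface at z = 0. Lengths are in mm, angles in rad, forces in N, time in s.
With the tool pointing down it reaches from about 275 to 1000 mm from the base axis. Payload 8.4 kg.
Tool frame: the origin (TCP) lies midway between the tips of the shut fingers; the grasp point (between the pads) lies 19 mm behind it (r.grip_point_offset is the distance from the TCP to the grasp point, in mm); z points along the fingers, y is the line along which they close (so a half turn about z gives the same grasp; the last joint's range is limited). The gripper opens to 85 mm and grips with 20 to 120 N. Pads are 22 mm wide; open, the fingers measure 114 mm over their backs; the gripper's body (76 mm by 85 mm) begins 54 mm behind the grasp point. The pads swing forward as they close: fully open they stand 13 mm farther back than shut.
Start: joints at [-1.286, 0.353, 1.633, -0, 1.155, -0.002], TCP at [176.801, -599.474, 231.281] pointing down, gripper open.
Joint ranges: [-2.63, 2.63], [-0.92, 2.1], [0.06, 2.66], [-1.3, 4.44], [0, 2.69], [-3.02, 3.02]. Speed limits (rad/s): [2.22, 2.22, 2.79, 3.14, 3.14, 3.14].

INTERFACE

Orientations are given as [roll, pitch, yaw] about the fixed x, y, z axes, in that order (R = Rz(yaw) Ry(pitch) Rx(roll)).
In Python, from rig import r gives the robot as it stands. The module is installed in compiled form; this text tells all that it offers.
- The arm moves only by the shell command python3 -m creep 'ROWS' [FORCE]. ROWS is text: rows parted by semicolons, each of 7 numbers parted by spaces: the turn, a rotation vector about the tool's x, y, z in degrees, then the shift along the tool's x, y, z in m, then the closure in counts, from 0 (fully open) to 255 (shut). A call has 1 to 8 rows; each row is the pose to reach, as a shift and turn from the pose commanded when the call began, along the tool's axes at that moment; what a row does not reach only later rows make up. A row lasts 1/8 s, in which the tool goes at most 62.5 mm and 10.7 degrees, less where a joint would pass 70% of its speed; a pose out of reach is approached as far as the arm can. A call with a gripper value outside its range is refused whole. The fingers move at their own pace and stop on an object; FORCE is the grip in N (left out, the last holds). Time passes only in rows, so rows that repeat a pose let the fingers close. It gives the time, the measured TCP pose, the force, the opening and the grip force at its end, in the units of the state.
- r.sense(): the state, without advancing time (a new reading comes with each control period).
- r.grab_frame(name): name is "scene" or "top"; returns a dict with "img" (480x640x3 uint8, red, green, blue), "range_z" (480x640 float32, mm along the optical axis (not along the pixel's ray), 0 where there is no reading), "K" (3x3 intrinsics, pixels), "world_from_camera" (4x4, takes a point from camera to world coordinates). Camera axes: x right, y up, looking along -z (the intrinsics and any distortion apply to the point x, -y, -z); pixel columns grow to the right and rows downward; lengths in mm; the calibration is good to about 2 mm. A picture is of the moment at which its call begins.
- r.sign_off(): hands the job in; it is judged then, once.
The state is a dict: "clock": time; "qpos": joint angles; "qvel": joint speeds; "joint_efforts": joint torques, N m; "eef_pos": TCP position; "tcp_rot": TCP orientation; "contact_force": force on the tool from outside, world axes, zero at the start; "wrist_torque": the same for the moment, N m; "opening": opening from 0.0 (shut) to 1.0 (fully open); "grasp_force": force on a finger pad.
Only numpy, scipy, OpenCV 4.12 (cv2) and the standard library are available. Lean on these libraries where they do the work, as an engineer would, in place of code of your own. Each camera call takes 0.05 s, during which the arm holds its last target. There are 200 camera calls.

## Working session

There is one attempt and no reset: what is moved stays moved. The work goes in short steps, Python scripts to look and compute and a shell command to move; the robot and the scene stay as the last step left them, time stands still between calls to the robot, and variables do not carry over. Pictures are saved under pics/ and viewed, at most 10 in all, crops included, and the job is handed in when it is done.

```bash
mkdir -p pics; python3 - <<'E'
from rig import r
import cv2,numpy as np
for n in("scene","top"):
    f=r.grab_frame(n); cv2.imwrite(f"pics/{n}0.png",f["img"][:,:,::-1]); np.savez(f"{n}0.npz",**f)
    print(f["K"],f["world_from_camera"].round(3),[k for k in f])
print(r.sense())
E
```

```text
[[473.92726252   0.         317.96238161]
 [  0.         473.92726252 240.65505283]
 [  0.           0.           1.        ]] [[ 6.8600e-01  4.4000e-01 -5.7900e-01  9.7940e+00]
 [-7.2700e-01  4.0100e-01 -5.5700e-01 -4.4961e+02]
 [-1.3000e-02  8.0400e-01  5.9500e-01  5.9929e+02]
 [ 0.0000e+00  0.0000e+00  0.0000e+00  1.0000e+00]] ['img', 'range_z', 'K', 'world_from_camera']
[[508.73187923   0.         318.94593713]
 [  0.         508.73187923 235.51876032]
 [  0.           0.           1.        ]] [[-6.000000e-03  9.880000e-01 -1.510000e-01  3.869510e+02]
 [-1.000000e+00 -5.000000e-03  7.000000e-03  3.473300e+01]
 [ 6.000000e-03  1.510000e-01  9.880000e-01  1.051548e+03]
 [ 0.000000e+00  0.000000e+00  0.000000e+00  1.000000e+00]] ['img', 'range_z', 'K', 'world_from_camera']
{'clock': 0.1, 'qpos': array([-1.28638049e+00,  3.53603259e-01,  1.63403873e+00, -1.61199109e-05,
        1.15520837e+00, -2.39741539e-03]), 'qvel': array([ 1.13853006e-03, -2.12585352e-03, -2.56502548e-03,  9.62113316e-05,
       -7.99244258e-04, -6.23280736e-04]), 'joint_efforts': array([ 2.69517232e-04, -6.06356049e+01, -3.42819750e+01, -3.69363045e-05,
        3.86668937e-03,  9.25975371e-06]), 'eef_pos': array([ 176.68972338, -599.06740464,  230.63053609]), 'tcp_rot': array([-3.14033491e+00,  1.17242844e-05,  2.86819773e-01]), 'contact_force': array([ 0.19977231,  0.71321098, -1.17422279]), 'wrist_torque': array([ 0.00774338, -0.00018624, -0.00311495]), 'grasp_force': 0.0, 'opening': 0.9989385751838907}
```

View pics/top0.png

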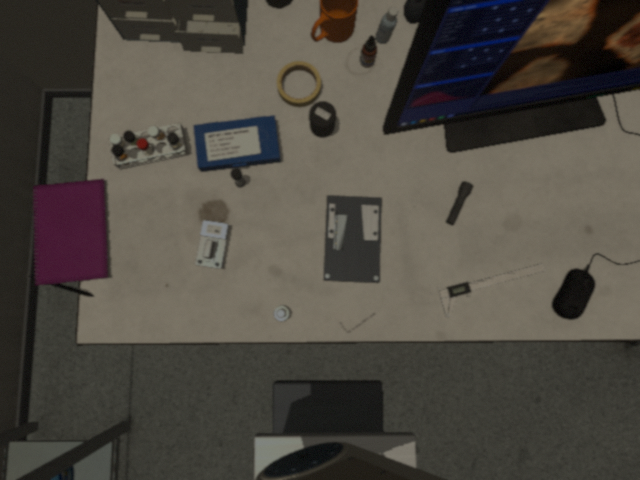

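View pics/scene0.png

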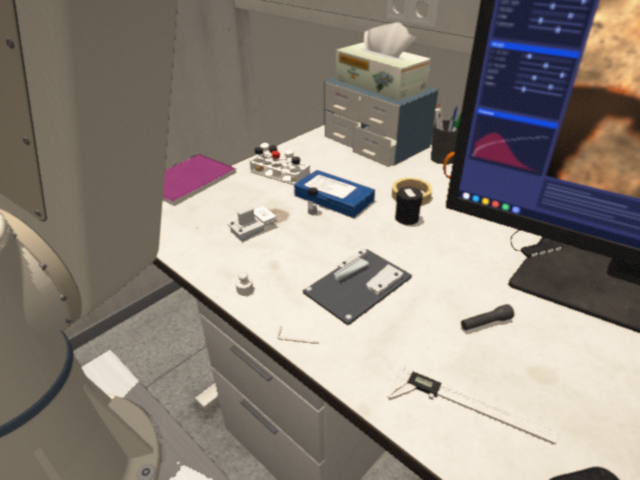

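Top view: carrier at about (212,245) with its pale plate toward image-up (+x world); the way is at (353,238) with its jaws in the upper half, so it slides roughly along +x. The vial is at (238,177), the weight at (282,313), the key at (357,323) and the torch at (459,203). I'll enlarge it for exact pixels.

```bash
cat > h.py <<'E'
import numpy as np
def px2w(f,u,v,z):
    """pixel -> world point on plane z"""
    K=f["K"];T=f["world_from_camera"]
    d=T[:3,:3]@np.array([(u-K[0,2])/K[0,0],-(v-K[1,2])/K[1,1],-1]);o=T[:3,3]
    return o+d*(z-o[2])/d[2]
def cloud(f):
    K=f["K"];T=f["world_from_camera"];v,u=np.mgrid[:480,:640];z=f["range_z"]
    p=np.stack([(u-K[0,2])/K[0,0]*z,-(v-K[1,2])/K[1,1]*z,-z],-1)
    return p@T[:3,:3].T+T[:3,3]
E
python3 - <<'E'
import cv2,numpy as np
from h import *
f=np.load("top0.npz");im=f["img"][:,:,::-1]
a=cv2.resize(im[215:275,190:240],None,fx=8,fy=8,interpolation=cv2.INTER_CUBIC)
b=cv2.resize(im[190:290,315:391],None,fx=5,fy=5,interpolation=cv2.INTER_CUBIC)
o=np.zeros((500,790,3),np.uint8);o[:480,:400]=a;o[:500,405:785]=b
cv2.imwrite("pics/crop1.png",np.clip(o*1.5,0,255))
c=cloud(f)
for n,(u0,u1,v0,v1) in dict(car=(190,240,210,275),way=(315,391,190,290)).items():
    q=c[v0:v1,u0:u1]; z=q[...,2]
    print(n,np.percentile(z,[1,10,50,90,99]).round(1))
    if n=="car":
        for lo,hi in((12,25),(12,70),(40,70)):
            m=(z>lo)&(z<hi); print(lo,hi,m.sum(),q[m].mean(0).round(1),cv2.minAreaRect(q[m][:,:2].astype(np.float32)))
for u,v in((238,177),(282,313)): print(c[v,u])
E
```

```text
car [-4.5 -2.1  1.5 29.5 56.3]
12 25 620 [513.4 247.3  21. ] ((528.6603393554688, 247.4949188232422), (55.382293701171875, 94.13343811035156), 80.17815399169922)
12 70 1224 [527.5 245.8  27.8] ((528.6603393554688, 247.4949188232422), (55.382293701171875, 94.13343811035156), 80.17815399169922)
40 70 150 [515.3 248.2  52.7] ((516.0255737304688, 249.24966430664062), (14.58276653289795, 35.94401550292969), 80.67699432373047)
way [-3.9 -1.5  6.4 19.1 23.6]
[659.04157819 189.82038339  57.65707977]
[388.2726247  101.21311734  40.54557988][ WARN:0@0.032] global loadsave.cpp:1063 imwrite_ Unsupported depth image for selected encoder is fallbacked to CV_8U.
```

View pics/crop1.png

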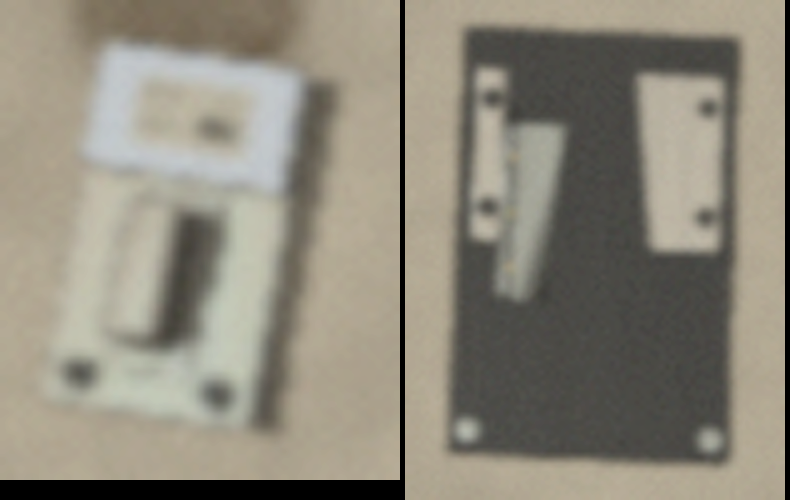

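```bash
python3 - <<'E'
import numpy as np
from h import *
f=np.load("top0.npz")
g=lambda x,y,z:px2w(f,315+(x+.5-405)/5-.5,190+(y+.5)/5-.5,z)[:2]
TL,TR,BR,BL=[g(*p,8) for p in((466,28),(738,38),(728,462),(450,453))]
print(TL,TR,BR,BL, (TL+TR+BL+BR)/4)
ax=TL+TR-BL-BR; ay=TL+BL-TR-BR
print(np.linalg.norm(ax)/2,np.linalg.norm(ay)/2,np.degrees([np.arctan2(ax[1],ax[0]),np.arctan2(-ay[0],ay[1])]))
a=np.arctan2(ax[1],ax[0])*.6+.4*np.arctan2(-ay[0],ay[1]);c=(TL+TR+BL+BR)/4
R=np.array([[np.cos(a),np.sin(a)],[-np.sin(a),np.cos(a)]])
for n,p in dict(jNi=(650,252),jNo=(720,252),jFi=(637,73),jFo=(722,78),gNi=(527,302),gNo=(494,295),gFi=(567,124),gFo=(512,122)).items(): print(n,(R@(g(*p,20)-c)).round(1))
print(a)
E
```

```text
[632.42872506  10.47575077] [ 627.59311526 -103.79777777] [449.87740036 -95.32253693] [454.20437407  18.52824256] [541.02590369 -42.52908034]
178.16179196019465 114.15412044 [-2.65856447 -2.30004133]
jNi [ -4.9 -21.6]
jNo [ -3.8 -50.3]
jFi [ 69.9 -14.4]
jFo [ 69.1 -49.6]
gNi [-27.4  28.1]
gNo [-25.1  41.7]
gFi [47.2 14. ]
gFo [47.2 36.7]
-0.04389773963096387
```

```bash
cat > to.py <<'E'
import sys,numpy as np
from rig import r
from scipy.spatial.transform import Rotation as Q
x,y,z,yaw=map(float,sys.argv[1:5])
s=r.sense();R=Q.from_euler("xyz",s["tcp_rot"])
T=Q.from_euler("xyz",[np.pi,0,yaw])
print("turn",np.degrees((R.inv()*T).as_rotvec()).round(2),"shift m",(R.inv().apply(np.array([x,y,z])-s["eef_pos"])/1000).round(4))
print(s["clock"].__round__(2),s["eef_pos"].round(1),np.degrees(s["tcp_rot"]).round(2),"F",s["contact_force"].round(1),"M",s["wrist_torque"].round(2),"op",round(s["opening"],3),round(s["grasp_force"],1))
E
python3 -m creep '0 0 26 0.565 -0.718 0 0;0 0 26 0.565 -0.718 0 0;0 0 26 0.565 -0.718 0 0;0 0 26 0.565 -0.718 0 0;0 0 26 0.565 -0.718 0 0;0 0 26 0.565 -0.718 0 0;0 0 26 0.565 -0.718 0 0;0 0 26 0.565 -0.718 0 0' 40; python3 to.py 516 249.3 130 -0.168
```

```text
clock: 1.1
eef_pos: [362.5, -133.3, 231.4]
tcp_rot: [3.141, -0.001, -0.167]
contact_force: [1.9, -1.3, -0.4]
opening: 1.003
grasp_force: 0.0
turn [ 0.01 -0.04  0.03] shift m [ 0.0875 -0.4028  0.1014]
1.1 [ 362.5 -133.3  231.4] [ 1.7999e+02 -4.0000e-02 -9.5900e+00] F [ 1.9 -1.3 -0.4] M [-0.05 -0.   -0.06] op 1.003 0.0
```

```bash
python3 -m creep '0 0 0 0.087 -0.400 0.05 0;0 0 0 0.087 -0.400 0.05 0;0 0 0 0.087 -0.400 0.05 0;0 0 0 0.087 -0.400 0.05 0;0 0 0 0.087 -0.400 0.05 0;0 0 0 0.087 -0.400 0.05 0;0 0 0 0.087 -0.400 0.05 0;0 0 0 0.087 -0.400 0.1 0'; python3 to.py 516 249.3 100 -0.168
```

```text
clock: 2.1
eef_pos: [517.9, 248.8, 133.0]
tcp_rot: [-3.137, -0.006, -0.164]
contact_force: [-0.0, -0.6, -0.5]
opening: 1.0
grasp_force: 0.0
turn [-0.27 -0.35  0.21] shift m [-0.0021 -0.      0.033 ]
2.1 [517.9 248.8 133. ] [-179.73   -0.35   -9.42] F [-0.  -0.6 -0.5] M [-0.    0.03  0.02] op 1.0 0.0
```

```bash
python3 -m creep '0 0 0 0 0 0 0;0 0 0 0 0 0 0'; python3 to.py 516 249.3 28 -0.168
```

```text
clock: 2.35
eef_pos: [514.7, 244.6, 132.2]
tcp_rot: [3.142, 0.0, -0.167]
contact_force: [0.6, -2.2, 0.5]
opening: 0.996
grasp_force: 0.0
turn [0.   0.   0.03] shift m [ 0.0005 -0.0049  0.1042]
2.35 [514.7 244.6 132.2] [180.     0.    -9.59] F [ 0.6 -2.2  0.5] M [-0.01  0.   -0.03] op 0.996 0.0
```

```bash
python3 -m creep '0 0 0 0.0005 -0.005 0.05 0;0 0 0 0.0005 -0.005 0.09 0;0 0 0 0.0005 -0.005 0.105 0;0 0 0 0.0005 -0.005 0.105 0' 40; python3 to.py 516 249.3 27 -0.168
```

```text
clock: 2.85
eef_pos: [516.3, 249.5, 27.0]
tcp_rot: [-3.141, -0.0, -0.168]
contact_force: [0.7, -0.8, 2.0]
opening: 0.998
grasp_force: 0.0
turn [-0.01 -0.01  0.03] shift m [-0.0003  0.0003  0.    ]
2.85 [516.3 249.5  27. ] [-1.7999e+02 -1.0000e-02 -9.6000e+00] F [ 0.7 -0.8  2. ] M [-0.05  0.    0.02] op 0.998 0.0
```

```bash
python3 -m creep '0 0 0 0 0 0 120;0 0 0 0 0 0 190;0 0 0 0 0 0 255;0 0 0 0 0 0 255;0 0 0 0 0 0 255;0 0 0 0 0 0 255' 50; python3 to.py 516 249.3 27 -0.168
```

```text
clock: 3.6
eef_pos: [516.1, 249.9, 26.8]
tcp_rot: [-3.141, -0.001, -0.167]
contact_force: [-1.4, -0.6, 6.9]
opening: 0.152
grasp_force: 50.2
turn [-0.02 -0.03  0.06] shift m [-0.      0.0006 -0.0002]
3.6 [516.1 249.9  26.8] [-1.7998e+02 -3.0000e-02 -9.5700e+00] F [-1.4 -0.6  6.9] M [-0.04  0.12  0.08] op 0.152 50.2
```

```bash
python3 -m creep '0 0 0 0 0 -0.015 255;0 0 0 0 0 -0.06 255;0 0 -7.1 0.006 0.05 -0.06 255;0 0 -7.1 0.006 0.10 -0.06 255;0 0 -7.1 0.006 0.155 -0.06 255;0 0 -7.1 0.006 0.21 -0.06 255;0 0 -7.1 0.006 0.26 -0.06 255;0 0 -7.1 0.006 0.2925 -0.06 255'; python3 -m creep '0 0 0 0 0 0 255;0 0 0 0 0 0 255;0 0 0 0 0 0 255'; python3 to.py 473.1 -39.6 50 -0.0436
python3 - <<'E'
from rig import r
import cv2,numpy as np
out=[]
for n,(u0,u1,v0,v1) in dict(top=(300,400,180,310),scene=(260,440,210,345)).items():
    f=r.grab_frame(n);np.savez(f"{n}1.npz",**f)
    im=cv2.resize(f["img"][v0:v1,u0:u1,::-1],None,fx=4 if n=="top" else 2.2,fy=4 if n=="top" else 2.2,interpolation=cv2.INTER_CUBIC);out.append(im)
h=max(i.shape[0] for i in out);o=np.hstack([np.pad(i,((0,h-i.shape[0]),(0,0),(0,0))) for i in out]);print(o.shape)
cv2.imwrite("pics/b.png",np.clip(o*1.3,0,255).astype(np.uint8))
E
```

```text
clock: 4.6
eef_pos: [472.0, -41.6, 86.6]
tcp_rot: [3.141, 0.001, -0.044]
contact_force: [1.2, 0.2, -6.3]
opening: 0.151
grasp_force: 50.4
clock: 4.97
eef_pos: [473.2, -39.0, 86.4]
tcp_rot: [-3.141, 0.0, -0.042]
contact_force: [-0.5, -0.6, -6.2]
opening: 0.154
grasp_force: 50.8
turn [-0.01  0.01  0.09] shift m [-0.0001  0.0006  0.0364]
4.97 [473.2 -39.   86.4] [-1.7999e+02  1.0000e-02 -2.4100e+00] F [-0.5 -0.6 -6.2] M [ 0.02  0.02 -0.01] op 0.154 50.8
(520, 796, 3)
```

View pics/b.png

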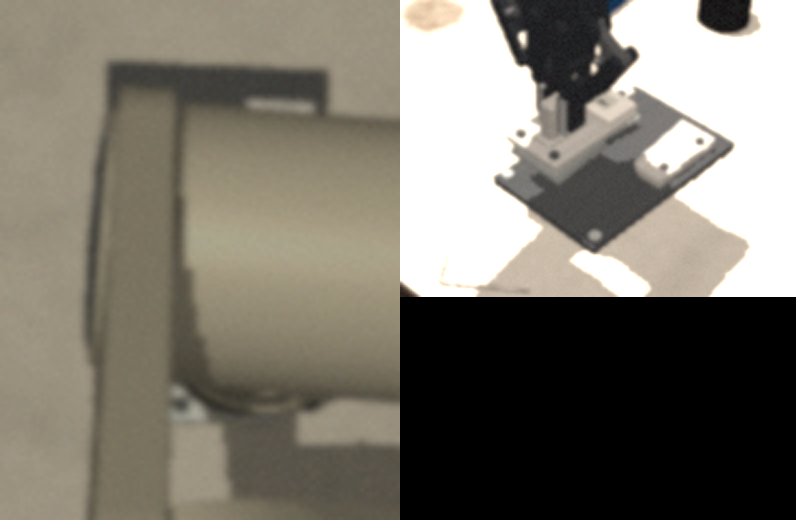

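The top view is blocked by the arm. The scene view shows the carrier held level over the near half of the way, jaws ahead of it. Lowering to the floor by feel.

```bash
python3 -m creep '0 0 0 0 0.0006 0.03 255;0 0 0 0 0.0006 0.046 255;0 0 0 0 0.0006 0.046 255;0 0 0 0 0.0006 0.048 255;0 0 0 0 0.0006 0.049 255;0 0 0 0 0.0006 0.050 255;0 0 0 0 0.0006 0.050 255'; python3 to.py 473.1 -39.6 34.8 -0.0436;python3 -m creep '0 0 0 0 0 0.0008 255;0 0 0 0 0 0.0008 255'; python3 to.py 473.1 -39.6 34.8 -0.0436
```

```text
clock: 5.95
eef_pos: [473.2, -40.4, 36.5]
tcp_rot: [3.142, -0.0, -0.043]
contact_force: [-0.8, 0.2, -6.1]
opening: 0.153
grasp_force: 50.7
turn [ 0.   -0.02  0.03] shift m [-0.0002 -0.0008  0.0017]
5.95 [473.2 -40.4  36.5] [ 1.80e+02 -2.00e-02 -2.47e+00] F [-0.8  0.2 -6.1] M [ 0.03  0.06 -0.04] op 0.153 50.7
clock: 6.2
eef_pos: [473.1, -40.3, 35.5]
tcp_rot: [-3.142, 0.0, -0.043]
contact_force: [-0.1, -0.1, -6.1]
opening: 0.154
grasp_force: 50.7
turn [-0.    0.    0.03] shift m [ 0.     -0.0007  0.0007]
6.2 [473.1 -40.3  35.5] [-180.      0.     -2.47] F [-0.1 -0.1 -6.1] M [ 0.03  0.04 -0.01] op 0.154 50.7
```

```bash
for i in 1 2; do :; done; python3 -m creep '0 0 0 0 -0.0005 0.0005 255;0 0 0 0 -0.0005 0.0005 255'; python3 -m creep '0 0 0 0 0 0.0004 255;0 0 0 0 0 0.0004 255';python3 -m creep '0 0 0 0 0 0.0004 255;0 0 0 0 0 0.0004 255'
```

```text
clock: 6.45
eef_pos: [473.1, -39.8, 34.9]
tcp_rot: [-3.142, 0.0, -0.043]
contact_force: [0.3, 0.6, -5.1]
opening: 0.154
grasp_force: 50.7
clock: 6.7
eef_pos: [473.4, -39.8, 34.8]
tcp_rot: [3.142, -0.001, -0.043]
contact_force: [-0.3, 0.2, -1.9]
opening: 0.154
grasp_force: 51.3
clock: 6.95
eef_pos: [473.8, -39.9, 34.7]
tcp_rot: [3.142, -0.001, -0.043]
contact_force: [-0.4, 0.4, 6.1]
opening: 0.152
grasp_force: 52.4
```

```bash
python3 -m creep '0 0 0 0 0 -0.0004 255;0 0 0 0.004 0 -0.0004 255;0 0 0 0.010 0 -0.0004 255;0 0 0 0.016 0 -0.0004 255;0 0 0 0.022 0 -0.0004 255;0 0 0 0.028 0 -0.0004 255'; python3 -m creep '0 0 0 0.005 0 0 255;0 0 0 0.010 0 0 255;0 0 0 0.015 0 0 255;0 0 0 0.020 0 0 255'
```

```text
clock: 7.7
eef_pos: [501.9, -41.1, 34.8]
tcp_rot: [3.142, -0.001, -0.043]
contact_force: [-1.8, -0.7, 6.1]
opening: 0.154
grasp_force: 52.4
clock: 8.2
eef_pos: [521.9, -41.9, 34.8]
tcp_rot: [3.142, -0.001, -0.043]
contact_force: [-1.1, 0.7, 4.8]
opening: 0.148
grasp_force: 52.4
```

```bash
python3 -m creep '0 0 0 0.002 0 -0.0004 255;0 0 0 0.006 0 -0.0004 255;0 0 0 0.010 0 -0.0004 255;0 0 0 0.014 0 -0.0004 255;0 0 0 0.014 0 -0.0004 255'; python3 -m creep '0 0 0 0.003 0 0 255;0 0 0 0.006 0 0 255;0 0 0 0.009 0 0 255;0 0 0 0.009 0 0 255'
```

```text
clock: 8.82
eef_pos: [535.4, -42.5, 34.8]
tcp_rot: [3.142, -0.0, -0.043]
contact_force: [0.5, -0.2, -2.9]
opening: 0.152
grasp_force: 51.4
clock: 9.32
eef_pos: [544.2, -42.9, 34.8]
tcp_rot: [3.142, 0.0, -0.043]
contact_force: [0.2, 0.2, -3.8]
opening: 0.154
grasp_force: 50.9
```

```bash
python3 -m creep '0 0 0 0.002 0 0.0001 255;0 0 0 0.004 0 0.0001 255;0 0 0 0.004 0 0.0001 255'; for k in 1; do :; done; python3 -m creep '0 0 0 0.0015 0 0 255;0 0 0 0.003 0 0 255;0 0 0 0.003 0 0 255'; python3 -m creep '0 0 0 0.002 0 0 255;0 0 0 0.002 0 0 255'
```

```text
clock: 9.7
eef_pos: [548.1, -43.1, 34.8]
tcp_rot: [-3.142, 0.0, -0.043]
contact_force: [0.6, 0.5, -4.2]
opening: 0.151
grasp_force: 50.9
clock: 10.07
eef_pos: [551.1, -43.2, 34.8]
tcp_rot: [3.142, 0.0, -0.043]
contact_force: [0.4, -1.3, -4.3]
opening: 0.157
grasp_force: 50.9
clock: 10.32
eef_pos: [553.2, -43.3, 34.9]
tcp_rot: [-3.142, -0.0, -0.043]
contact_force: [0.9, -0.4, -6.0]
opening: 0.155
grasp_force: 50.9
```

```bash
python3 -m creep '0 0 0 0 0 0.0003 255;0 0 0 0 0 0.0003 255'; python3 -m creep '0 0 0 0.002 0 0.0001 255;0 0 0 0.002 0 0.0001 255';python3 -m creep '0 0 0 0.0015 0 0.0001 255;0 0 0 0.0015 0 0.0001 255'
```

```text
clock: 10.58
eef_pos: [553.3, -43.3, 34.8]
tcp_rot: [-3.142, -0.0, -0.043]
contact_force: [-0.3, -0.3, -2.4]
opening: 0.154
grasp_force: 51.4
clock: 10.82
eef_pos: [555.7, -43.4, 34.8]
tcp_rot: [3.142, -0.001, -0.043]
contact_force: [0.2, 0.1, 1.0]
opening: 0.154
grasp_force: 51.7
clock: 11.08
eef_pos: [557.1, -43.5, 34.8]
tcp_rot: [3.142, -0.001, -0.043]
contact_force: [0.5, -0.5, 4.7]
opening: 0.154
grasp_force: 52.2
```

```bash
python3 -m creep '0 0 0 0.001 0 -0.0002 255;0 0 0 0.0015 0 -0.0002 255'; python3 -m creep '0 0 0 0.0015 0 0 255;0 0 0 0.0015 0 0 255';python3 -m creep '0 0 0 0.001 0 0 255;0 0 0 0.001 0 0 255'
```

```text
clock: 11.32
eef_pos: [558.2, -43.5, 34.8]
tcp_rot: [-3.142, -0.0, -0.043]
contact_force: [-1.9, -0.6, 5.7]
opening: 0.153
grasp_force: 52.3
clock: 11.58
eef_pos: [559.8, -43.6, 34.8]
tcp_rot: [3.141, -0.0, -0.043]
contact_force: [-1.2, -0.9, 5.2]
opening: 0.151
grasp_force: 52.3
clock: 11.82
eef_pos: [560.5, -43.7, 34.8]
tcp_rot: [3.142, 0.0, -0.043]
contact_force: [-1.1, -0.9, 5.5]
opening: 0.158
grasp_force: 52.6
```

```bash
python3 -m creep '0 0 0 0.001 0 -0.0002 255;0 0 0 0.001 0 -0.0002 255'; python3 -m creep '0 0 0 0.001 0 0 255;0 0 0 0.001 0 0 255';python3 -m creep '0 0 0 0.001 0 0 255;0 0 0 0.001 0 0 255'
```

```text
clock: 12.08
eef_pos: [561.0, -43.7, 34.8]
tcp_rot: [3.142, 0.001, -0.043]
contact_force: [-1.7, 0.6, 6.2]
opening: 0.154
grasp_force: 52.5
clock: 12.32
eef_pos: [561.6, -43.7, 34.8]
tcp_rot: [-3.142, 0.002, -0.043]
contact_force: [-4.4, -0.6, 7.6]
opening: 0.155
grasp_force: 52.8
clock: 12.58
eef_pos: [562.2, -43.7, 34.8]
tcp_rot: [-3.141, 0.003, -0.044]
contact_force: [-5.7, -0.2, 9.4]
opening: 0.158
grasp_force: 53.1
```

```bash
python3 -m creep '0 0 0 0.001 0 -0.0002 255;0 0 0 0.001 0 -0.0002 255'; python3 -m creep '0 0 0 0.001 0 -0.0001 255;0 0 0 0.001 0 -0.0001 255'
```

```text
clock: 12.82
eef_pos: [562.5, -43.7, 34.8]
tcp_rot: [-3.141, 0.004, -0.044]
contact_force: [-7.5, -1.0, 9.4]
opening: 0.155
grasp_force: 53.1
clock: 13.08
eef_pos: [562.9, -43.7, 34.8]
tcp_rot: [-3.141, 0.005, -0.044]
contact_force: [-8.8, 1.2, 10.5]
opening: 0.152
grasp_force: 53.3
```

```bash
python3 -m creep '0 0.25 0 0.001 0 -0.0001 255;0 0.25 0 0.001 0 -0.0001 255'; python3 to.py 562 -43 34.8 -0.0436;python3 -m creep '0 0 0 0.001 0 0 255;0 0 0 0.001 0 0 255';python3 to.py 562 -43 34.8 -0.0436
```

```text
clock: 13.32
eef_pos: [563.3, -43.7, 34.8]
tcp_rot: [-3.141, 0.002, -0.044]
contact_force: [-10.3, 0.2, 10.7]
opening: 0.157
grasp_force: 53.4
turn [-0.02  0.1  -0.01] shift m [-0.0013 -0.0006 -0.    ]
13.32 [563.3 -43.7  34.8] [-1.7998e+02  1.0000e-01 -2.5100e+00] F [-10.3   0.2  10.7] M [-0.01  1.55 -0.36] op 0.157 53.4
clock: 13.58
eef_pos: [563.7, -43.7, 34.7]
tcp_rot: [-3.141, 0.003, -0.044]
contact_force: [-12.9, 0.4, 13.5]
opening: 0.157
grasp_force: 53.8
turn [-0.02  0.17 -0.02] shift m [-0.0017 -0.0006 -0.0001]
13.57 [563.7 -43.7  34.7] [-1.7998e+02  1.7000e-01 -2.5100e+00] F [-12.9   0.4  13.5] M [ 0.01  1.87 -0.36] op 0.157 53.8
```

```bash
python3 -m creep '0 0 0 0.0003 0 -0.0006 255;0 0 0 0.0003 0 -0.0006 255'; python3 -m creep '0 0 0 0.0006 0 -0.0003 255;0 0 0 0.0006 0 -0.0003 255';python3 to.py 562 -43 34.8 -0.0436
```

```text
clock: 13.82
eef_pos: [563.7, -43.7, 34.8]
tcp_rot: [-3.141, 0.004, -0.044]
contact_force: [-11.4, 0.1, 7.5]
opening: 0.158
grasp_force: 52.7
clock: 14.08
eef_pos: [563.8, -43.7, 34.8]
tcp_rot: [-3.141, 0.005, -0.044]
contact_force: [-12.6, 0.3, 6.8]
opening: 0.153
grasp_force: 52.5
turn [-0.02  0.27 -0.01] shift m [-0.0018 -0.0006  0.    ]
14.07 [563.8 -43.7  34.8] [-179.98    0.27   -2.51] F [-12.6   0.3   6.8] M [ 0.02  1.75 -0.38] op 0.153 52.5
```

```bash
python3 -m creep '0 0.1 0 0.0008 0 -0.0003 255;0 0.1 0 0.0008 0 -0.0003 255'; python3 -m creep '0 0 0 0.0006 0 -0.0002 255;0 0 0 0.0006 0 -0.0002 255;0 0 0 0.0006 0 -0.0002 255'
```

```text
clock: 14.32
eef_pos: [563.9, -43.7, 34.8]
tcp_rot: [-3.141, 0.004, -0.044]
contact_force: [-12.9, 0.8, 6.4]
opening: 0.155
grasp_force: 52.5
clock: 14.7
eef_pos: [563.9, -43.7, 34.8]
tcp_rot: [-3.141, 0.005, -0.044]
contact_force: [-15.1, 0.6, 4.6]
opening: 0.156
grasp_force: 52.4
```

```bash
python3 -m creep '0 0 0 0 0 0 200;0 0 0 0 0 0 170;0 0 0 0 0 0 120;0 0 0 0 0 0 60;0 0 0 0 0 0 60' 20; python3 to.py 562 -43 134 -0.0436; python3 -m creep '0 0 0 0 0 -0.02 60;0 0 0 0 0 -0.06 60;0 0 0 0 0 -0.12 60;0 0 0 -0.06 0 -0.17 60;0 0 0 -0.12 0 -0.17 60;0 0 0 -0.17 0 -0.17 60;0 0 0 -0.17 0 -0.17 60'
python3 - <<'E'
from rig import r
import cv2,numpy as np
out=[]
for n,(u0,u1,v0,v1),k in (("top",(310,400,170,300),4),("scene",(260,440,210,345),2.2)):
    f=r.grab_frame(n);np.savez(f"{n}2.npz",**f)
    out.append(cv2.resize(f["img"][v0:v1,u0:u1,::-1],None,fx=k,fy=k,interpolation=cv2.INTER_CUBIC))
h=max(i.shape[0] for i in out);o=np.hstack([np.pad(i,((0,h-i.shape[0]),(0,0),(0,0))) for i in out])
cv2.imwrite("pics/c.png",o)
E
```

```text
clock: 15.32
eef_pos: [570.0, -44.0, 36.6]
tcp_rot: [3.142, -0.006, -0.043]
contact_force: [-0.0, -0.2, -0.2]
opening: 0.766
grasp_force: 0.0
turn [ 0.   -0.36  0.04] shift m [-0.0074 -0.0006 -0.0974]
15.32 [570.  -44.   36.6] [180.    -0.36  -2.46] F [-0.  -0.2 -0.2] M [-0.02 -0.03  0.02] op 0.766 0.0
clock: 16.2
eef_pos: [394.7, -36.3, 205.3]
tcp_rot: [-3.141, -0.004, -0.043]
contact_force: [0.6, 0.0, -0.0]
opening: 0.762
grasp_force: 0.0
```

View pics/c.png

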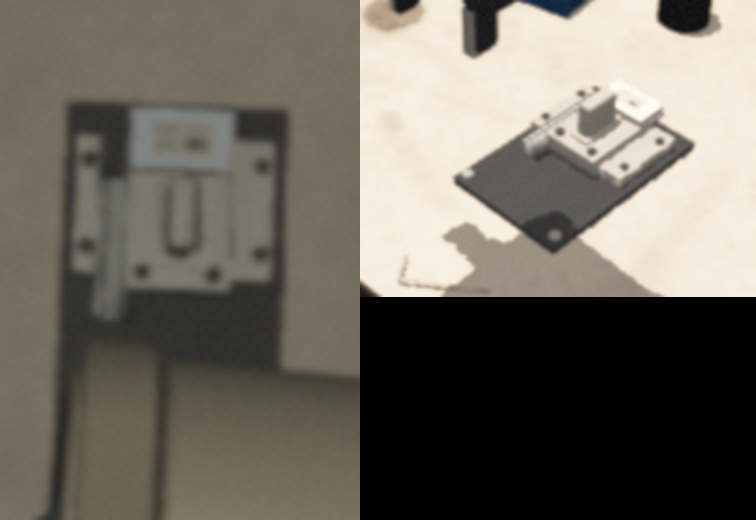

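The picture shows the carrier seated straight between the gib (at 110,250) and the fixed jaw (at 252,210). The rib is at (183,215), and the hex key is undisturbed. I'll check its position by depth, then hand in.

```bash
python3 -m creep '0 0 0 0 0 0 60;0 0 0 0 0 0 60;0 0 0 0 0 0 60;0 0 0 0 0 0 60' ; python3 - <<'E'
from rig import r
from h import *
import cv2
f=r.grab_frame("top");c=cloud(f);q=c[185:255,325:385].reshape(-1,3)
m=(q[:,2]>53)&(q[:,2]<75);b=(q[:,2]>24)&(q[:,2]<34)
print(q[m].mean(0),cv2.minAreaRect(q[m][:,:2].astype(np.float32)))
d=q[b];A=np.c_[d[:,:2]-d[:,:2].mean(0),np.ones(len(d))];print(np.linalg.lstsq(A,d[:,2],rcond=None)[0])
for (u,v) in((238,177),(282,313),(459,203)): print(c[v,u].round(1), cloud(np.load("top0.npz"))[v,u].round(1))
E
```

```text
clock: 16.8
eef_pos: [399.1, -36.6, 205.4]
tcp_rot: [-3.142, -0.006, -0.043]
contact_force: [-0.4, 0.6, 0.5]
opening: 0.764
grasp_force: 0.0
[563.11471732 -43.21780924  61.72069257] ((563.8082885742188, -42.790313720703125), (13.645696640014648, 35.54517364501953), 89.36497497558594)
[ 1.12464415e-02 -1.70121550e-02  2.89861324e+01]
[657.6 189.   62.8] [659.  189.8  57.7]
[388.3 101.4  37.2] [388.3 101.2  40.5]
[ 611.3 -262.9   22.1] [ 611.  -262.5   23.3]
```

The rib is at x ≈ 563.8, where it was released, and the other items haven't moved.

```bash
python3 -c "
from rig import r
print(r.sign_off())"
```

```text
the job is handed in; nothing more can be done
None
```

The carrier is wedged in the dovetail way, pushed home at about 15 N and released. It stayed where it was let go, the bystanders I checked had not moved, and the job was handed in at about 17 s of the 69 s allowed.

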